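# Lock the tray tower's hanger strip and hang the S-hook in it

## Robot

A 7-joint arm with a two-finger parallel gripper is mounted at the origin on the work surface. World frame = base frame: x ahead of the robot, y to its left, z up, the work surface at z = 0. Lengths are in m, angles in rad, forces in N, time in s.
With the tool pointing down it reaches from about 0.425 to 0.925 m from the base axis. Payload 6.8 kg.
Tool frame: the origin (TCP) lies at the very end of the fingers, on their centre line; the grasp point (between the pads) lies 19 mm behind it; x points along the fingers, y is the direction in which the jaws open and shut, and the axes are right-handed (so a half turn about x gives the same grasp; the last joint's range is limited). The gripper opens to 85 mm and grips with 20 to 120 N. Pads are 22 mm wide; open, the fingers measure 114 mm over their backs; the gripper's body (76 mm by 85 mm) begins 54 mm behind the grasp point. The pads swing forward as they close: fully open they stand 13 mm farther back than shut.
Start: joints at [-1.269, 0.477, 0.022, 1.555, -0.011, 1.109, -0.083], TCP at [0.269, 0.619, 0.231] pointing down, gripper open.
Joint ranges: [-2.96, 2.96], [-0.34, 2.1], [-1.41, 1.46], [0.24, 2.44], [-1.37, 4.51], [0.17, 1.92], [-2.96, 2.96]. Speed limits (rad/s): [2.39, 2.39, 3.14, 3.14, 3.14, 3.14, 3.14].

## Interface

Orientations are given as a rotation vector (axis times angle).
In Python, from bench import get_obs, grab_frame, camera_info, hand_in gives the robot as it stands.
- The arm moves only by the tool apply_moves, never from a script. Its argument "series" is text: rows parted by semicolons, each of 7 numbers parted by spaces: the turn, a rotation vector about the tool's x, y, z in rad, then the shift along the tool's x, y, z in m, then the opening, from 0 (shut) to 1 (fully open). In form: wx wy wz tx ty tz hand; .... A call has 1 to 12 rows; each row is the pose to reach, as a shift and turn from the pose commanded when the call began, along the tool's axes at that moment; what a row does not reach only later rows make up. A row lasts 1/8 s, in which the tool goes at most 62.5 mm and 10.7 degrees, less where a joint would pass 70% of its speed; a pose out of reach is approached as far as the arm can. A call with a gripper value outside its range is refused whole. The fingers move at their own pace and stop on an object; "force" is the grip in N (left out, the last holds). Time passes only in rows, so rows that repeat a pose let the fingers close. It gives the time, the measured TCP pose, the force and the opening at its end, in the units of the state.
- get_obs(): the state, without advancing time (a new reading comes with each control period).
- grab_frame(name): name is "scene" or "side" or "wrist"; returns the picture (400x640x3 uint8, blue, green, red); there is no depth.
- camera_info(name): a dict with "fov_y" (degrees; the focal length in pixels is half the picture's height over the tangent of half this angle, whatever the lens; pixels are square), "cx", "cy" (the principal point, pixels), "rvec" (rotation vector, rad) and "tvec" (3), from world to camera coordinates, as OpenCV has them. Camera axes: x right, y down, z forward; pixel columns grow to the right and rows downward; lengths in m; the calibration is good to about 2 mm. A picture is of the moment at which its call begins: read the wrist's pose just before it. camera_info takes no time and is no camera call; for the wrist camera it gives the pose at the moment of the call.
- hand_in(): hands the job in, once; it reports no verdict.
The state is a dict: "clock": time; "joints": joint angles; "qvel": joint speeds; "tau": joint torques, N m; "tcp_pos": TCP position; "orientation": TCP orientation; "contact_force": force on the tool from outside, world axes, zero at the start; "moment": the same for the moment, N m; "grip_width": finger opening in m.
Only numpy, scipy, OpenCV 4.12 (cv2) and the standard library are available. Lean on these libraries where they do the work, as an engineer would, in place of code of your own. Each camera call takes 0.05 s, during which the arm holds its last target.

## Task

Make the tray tower ready for hanging things: press the toothed push-on cap on top of the tower straight down its shaft until it is fully home on the steel hanger strip. Then take the S-hook out of its wooden stand and hang it in the hole at the free end of the strip: point of its upper bend down through the hole, hook hanging still on the strip by itself. Leave the other things on the table and trays where they are.

Things in the scene. Friction and masses are not known exactly. Their poses are not given: they have to be found in the camera images.
- tower: Fixed tray tower: three white trays, each 220 (x) x 140 (y) x 26 mm, stacked on a central post. Origin: on the table under the post; z up. On top a flat steel hanger strip, 46 mm wide (x), 6 mm thick, upper face 210 mm above the table, runs along the tower's -y and ends 142 mm from the post axis, 72 mm beyond the trays.
- strip_hole (a point): Centre of the round 24 mm through hole near the strip's free end, at the strip's upper face, 210 mm above the table, 120 mm from the post axis (along the tower's -y). 10 mm of metal between hole and strip end, 11 mm at either side. Axes as the tower's.
- cap (a joint): How far the push-on cap is pressed down, m: 0 = highest, 0.020 = fully home (flange on the strip, hard stop). Starts at 0 to 0.007; the shaft resists with about 9 N all the way and the cap stays where it is left. Steel, flange 60 mm wide, 5 mm thick, closed flat-topped dome 42 mm wide, 34 mm tall in all.
- cap_top (a point): Centre of the flat top of the cap (about 34 mm wide), on the post axis; it moves with the cap: 244 mm above the table when fully home, up to 264 mm at the start.
- s_hook: Loose S-hook of dark round steel bar 9 mm thick, 160 mm tall, 57 mm wide, 0.1 to 0.2 kg, flat in its own x-z plane. Origin: lowest point of the lower bend, z up as it stands. Two half-circle bends (24 mm radius to the bar's centre line, centred at x = 0). Starts standing nearly upright, lower bend in the stand's pocket, axes along the stand's, origin 10 mm above the table.
- hook_shank (a point): On the bar's centre line at (24, 0, 115) mm in the hook's frame, axes as the hook's. The shank is straight and upright at x = +24 mm from 131 down to 80 mm above the origin, a good place to grip, pinched across the hook's y; below, the bar slants to x = -24 mm at 28 mm height and the lower bend ends at x = +24 mm.
- hook_tip (a point): End of the free leg of the upper bend, pointing down, at (-24, 0, 115) mm in the hook's frame. It goes down into the hole, the hook's x axis pointing away from the tower along the strip, so that the shank is beyond the strip's end.
- hook_crown (a point): Underside of the bar at the top of the upper bend, at (0, 0, 151) mm in the hook's frame: the part that rests on the strip between hole and end when the hook hangs.
- stand: Fixed pale oak stand, 100 (x) x 60 (y) x 52 mm, with a pocket 62 x 11.5 mm and 42 mm deep that holds the hook's lower bend. Origin: centre of its underside on the table.
- jar: Bystander: empty glass spice jar, 48 mm wide, 85 mm tall, standing in the top tray. Origin: centre of its underside.
- organizer: Bystander: plastic pill organizer, 150 x 34 x 22 mm, in the middle tray. Origin: centre of its underside.
- egg_cup: Bystander: wooden egg cup, 52 mm wide, 68 mm tall, on the table. Origin: centre of its underside.
- ring_dish: Bystander: low white ceramic ring dish, 96 mm wide, 24 mm tall, on the table. Origin: centre of its underside.
- opener: Bystander: flat steel bottle opener, 150 x 36 x 5 mm, lying on the table. Origin: centre of its underside.
- mug: Bystander: ceramic mug, 80 mm wide, 92 mm tall, handle on its +y side. Origin: centre of its underside.
- mill: Bystander: turned wooden pepper mill, 56 mm wide, 168 mm tall, on the table. Origin: centre of its underside.
Things that resemble listed ones, but are neither listed nor needed, are in the scene too. There is more than one size of the s_hook; the one meant has the size given above.

How it is judged:
On the way, in this order (a step that is already met when the one before it is completed fails the run):
1. the cap is pressed home on the strip (value of joint cap above 0.018 m), for 0.2 s.
2. the upper bend of the S-hook is through the hole of the strip (horizontal distance between hook_tip and strip_hole below 0.02 m and z of hook_tip in the frame of strip_hole below -0.012 m and z of hook_crown in the frame of strip_hole above -0.008 m and horizontal distance between hook_crown and strip_hole below 0.045 m), for 0.2 s.
At the end, for the whole second after the job is handed in: Cap within 2 mm of home. S-hook's upper bend through the strip's hole: its end 12 mm or more below the strip's top face and within 20 mm of the hole's axis, its crown within 45 mm of that axis, resting (-8 to 12 mm) on the strip, borne by the strip, still (30 mm/s, 0.5 rad/s) (all of step 2 and value of joint cap above 0.018 m and z of hook_crown in the frame of strip_hole below 0.012 m and contact force between s_hook and tower above 0.3 N and linear speed of s_hook below 0.03 m/s and angular speed of s_hook below 0.5 rad/s); the robot touches nothing.
It fails at once if a bystander is shifted by more than 40 mm or tipped over (distance of any of jar, organizer, egg_cup, ring_dish, opener, mug, mill from where it was at the start of the episode above 0.04 m or angle between any of jar, organizer, egg_cup, ring_dish, opener, mug, mill's own z axis and vertical above 0.6 rad).
It also fails if it takes over 53 s, if anything falls off the work surface, if the arm or the gripper's body presses on something with over 40 N, if the wrist force passes 120 N, or if a joint passes its speed limit or range.

## Working session

There is one attempt and no reset: what is moved stays moved. The work goes in short steps, Python scripts to look and compute and a tool call to move; the robot and the scene stay as the last step left them, time stands still between calls to the robot, and variables do not carry over. Pictures are saved under pics/ and viewed, and the job is handed in when it is done.

Besides the shell and the picture viewer there is one more tool, called after "Emit:" by a JSON object that holds its "method" and its "body", one argument or row to a line. apply_moves: Moves the arm, as the interface text tells. Its arguments: {"type":"object","properties":{"series":{"type":"string"},"force":{"type":"number"}},"required":["series"]}

```bash
mkdir -p pics; ls; python3 - <<'E'
from bench import *
import cv2
o=get_obs();print(o)
for n in ("scene","side","wrist"):
    print(n,camera_info(n)); cv2.imwrite(f"pics/{n}0.png",grab_frame(n))
E
```

```text
pics
{'clock': 0.0, 'joints': array([-1.26908578,  0.47781422,  0.0223499 ,  1.55647835, -0.01152395,
        1.10929761, -0.08308118]), 'qvel': array([-0.00019991,  0.00051367, -0.00046415, -0.00219994, -0.0004185 ,
       -0.00191611,  0.00180104]), 'tau': array([ 1.86537891e-04, -5.96459198e+01,  1.60798822e+00, -2.81186932e+01,
        1.24080377e-02,  9.29700269e-03,  8.88861081e-06]), 'tcp_pos': array([0.26871636, 0.6185439 , 0.23030509]), 'orientation': array([ 0.3199894 ,  1.54704941, -0.32291443]), 'contact_force': array([-0.96745123, -0.12293599, -0.6723573 ]), 'moment': array([ 0.03885433, -0.02302771,  0.01271324]), 'grip_width': 0.08554254578724114}
scene {'fov_y': 55.07836478370841, 'cx': 316.4508459981607, 'cy': 193.5693453681828, 'rvec': array([ 2.16975101,  1.58771885, -0.40921722]), 'tvec': array([-0.12200048, -0.37663186,  1.45328669])}
side {'fov_y': 54.5876729267869, 'cx': 323.7617565949262, 'cy': 202.55996281076023, 'rvec': array([ 2.0086058 , -0.53613029,  0.3353112 ]), 'tvec': array([-0.49027041,  0.24923667,  0.88118216])}
wrist {'fov_y': 71.4709120055928, 'cx': 322.2993416875404, 'cy': 203.05108075191941, 'rvec': array([-2.40870513, -1.58135149, -0.23470301]), 'tvec': array([-0.67445218, -0.03770385,  0.38000829])}
```

View pics/scene0.png

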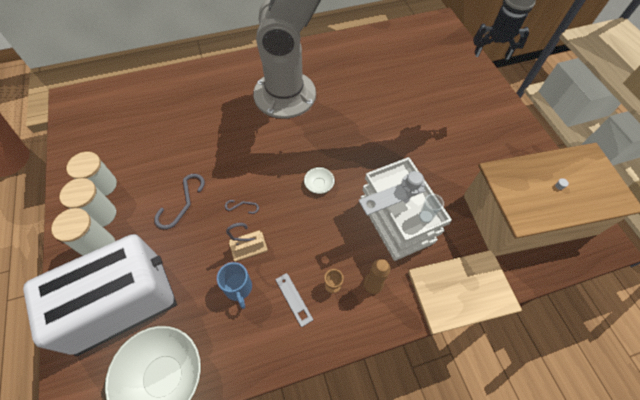

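View pics/side0.png

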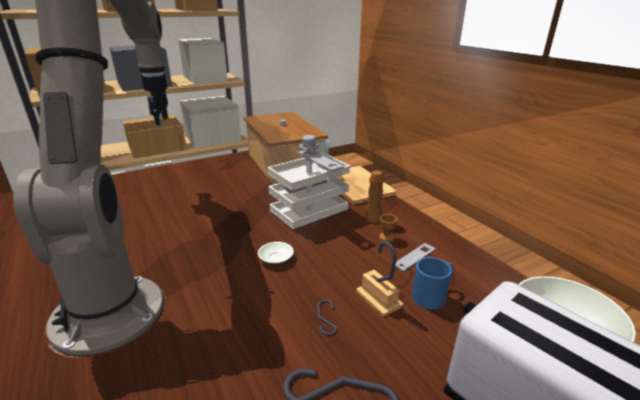

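View pics/wrist0.png

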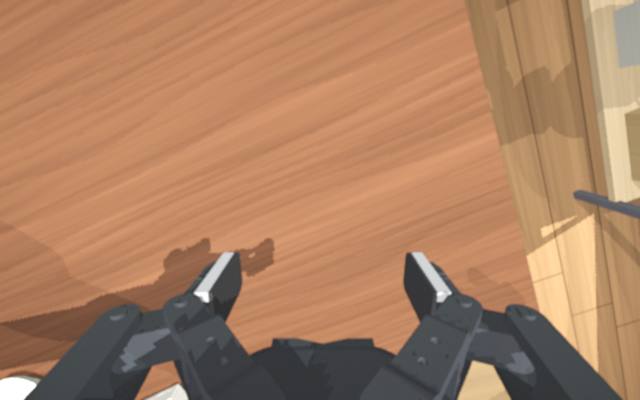

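The scene view shows three S-hooks: a large one lying at (180,205), a small one lying at (241,207), and one standing in the oak stand at about (237,233). I choose the one in the stand. Next is a close crop of it and of the tower.

```bash
cat > h.py <<'E'
import numpy as np,cv2
from bench import *
from scipy.spatial.transform import Rotation as R
def cam(n):
    c=camera_info(n);f=200/np.tan(np.radians(c['fov_y']/2))
    K=np.array([[f,0,c['cx']],[0,f,c['cy']],[0,0,1]]);return K,cv2.Rodrigues(c['rvec'])[0],c['tvec']
def ray(C,uv):
    K,Rm,t=C;d=Rm.T@np.linalg.inv(K)@np.array([uv[0],uv[1],1.]);return -Rm.T@t,d/np.linalg.norm(d)
def onz(C,uv,z):
    o,d=ray(C,uv);return o+d*(z-o[2])/d[2]
def proj(C,p):
    K,Rm,t=C;q=K@(Rm@np.asarray(p,float)+t);return q[:2]/q[2]
def tri(pairs):
    A=np.zeros((3,3));b=np.zeros(3)
    for C,uv in pairs:
        o,d=ray(C,uv);M=np.eye(3)-np.outer(d,d);A+=M;b+=M@o
    x=np.linalg.solve(A,b);return x,[proj(C,x)-uv for C,uv in pairs]
def crop(im,x0,y0,x1,y1,s,name):
    c=cv2.resize(im[y0:y1,x0:x1],None,fx=s,fy=s,interpolation=cv2.INTER_CUBIC);cv2.imwrite(name,c)
E
python3 - <<'E'
from h import *
a=cv2.imread('pics/scene0.png');b=cv2.imread('pics/side0.png')
crop(a,210,190,290,270,7,'pics/c1.png');crop(b,340,230,420,320,6,'pics/c2.png')
crop(a,350,150,460,265,5,'pics/c3.png');crop(b,255,125,360,230,5,'pics/c4.png')
E
```

```text
(no output)
```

View pics/c1.png

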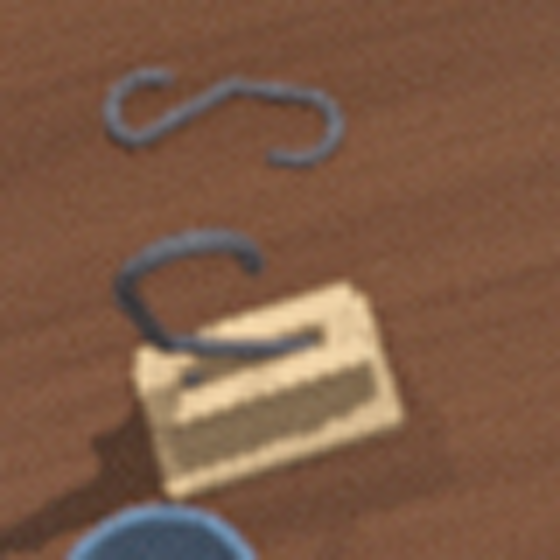

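View pics/c2.png

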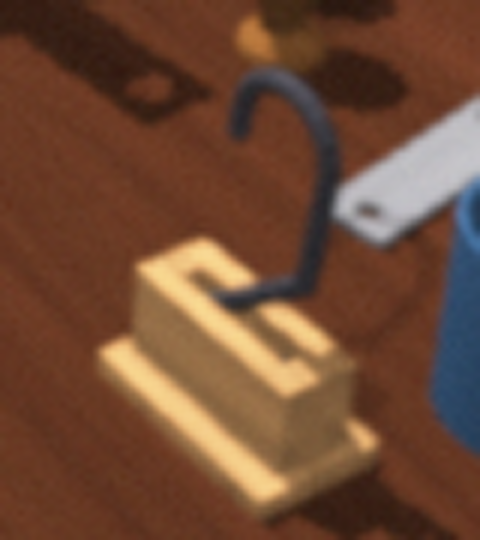

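View pics/c3.png

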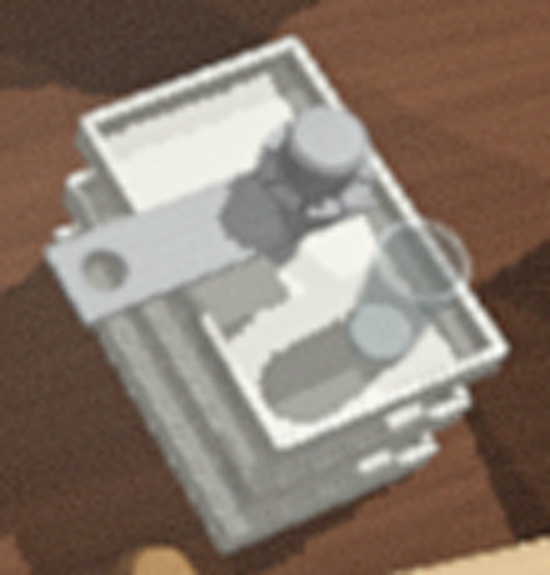

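View pics/c4.png

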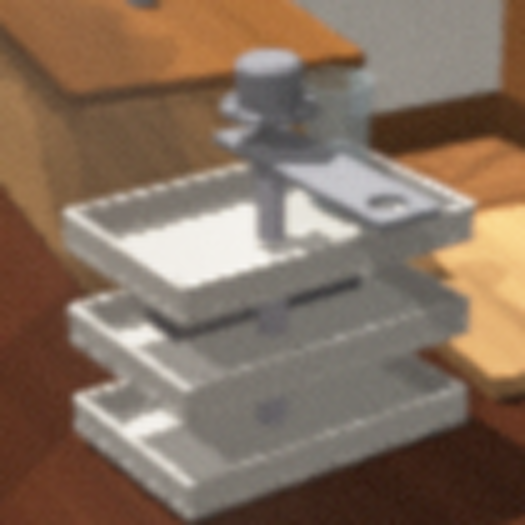

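```bash
python3 - <<'E'
from h import *
S=cam('scene');D=cam('side')
def c(u,v,x0,y0,s): return np.array([(u+.5)/s-.5+x0,(v+.5)/s-.5+y0])
P={}
def pt(n,a,b):
    x,r=tri([(S,a),(D,b)]);P[n]=x;print(n,x.round(4),np.round(r,1).tolist())
s3=lambda u,v:c(u,v,350,150,5); d4=lambda u,v:c(u,v,255,125,5)
s1=lambda u,v:c(u,v,210,190,7); d2=lambda u,v:c(u,v,340,230,6)
pt('hole',s3(104,269),d4(388,204)); print(onz(S,s3(104,269),.21),onz(D,d4(388,204),.21))
pt('captop',s3(328,140),d4(270,60)); 
for z in(.244,.257,.264): print(z,onz(S,s3(328,140),z),onz(D,d4(270,60),z))
pt('hooktip',s1(255,265),d2(238,134))
pt('crown',s1(190,240),d2(280,80))
pt('bendpt(24,80)',s1(160,342),d2(308,290))
pt('standL',s1(138,360),d2(295,390)); pt('standR',s1(350,285),d2(203,240))
for n,uv in dict(cornL=(138,350),cornR=(350,285)).items(): print(n,onz(S,s1(*uv),.052))
for uv in [(140,268),(203,240),(350,365),(290,385)]: print('side stand top',onz(D,d2(*uv),.052))
for n,uv in dict(mug=(233,270),mill=(381,266),egg=(334,274),dish=(319,178),opener=(294,299)).items(): print(n,onz(S,uv,{'mug':.09,'mill':.165,'egg':.068,'dish':.02}.get(n,0)))
# jar rim centre
print('jar',onz(S,s3(425,265),.21))
print('strip end corners',onz(S,s3(45,255),.21),onz(S,s3(92,326),.21))
E
```

```text
hole [0.6321 0.0688 0.2083] [[-0.2, 0.5], [-0.4, -0.2]]
[0.63184634 0.06925926 0.21      ] [0.62994184 0.0632297  0.21      ]
captop [0.6205 0.1878 0.2608] [[-0.0, 0.0], [-0.0, -0.0]]
0.244 [0.61203371 0.19612182 0.244     ] [0.64424119 0.23217629 0.244     ]
0.257 [0.61856055 0.18974671 0.257     ] [0.62592103 0.19788264 0.257     ]
0.264 [0.622075   0.18631396 0.264     ] [0.61605633 0.17941682 0.264     ]
hooktip [ 0.5626 -0.2541  0.1283] [[-0.2, 0.3], [-0.4, -0.2]]
crown [ 0.5631 -0.2736  0.1642] [[-0.3, 0.4], [-0.5, -0.2]]
bendpt(24,80) [ 0.5635 -0.2997  0.0858] [[-0.4, 0.5], [-0.7, -0.3]]
standL [ 0.5521 -0.3123  0.0518] [[-0.2, 0.3], [-0.4, -0.2]]
standR [ 0.5597 -0.2288  0.0674] [[-2.1, 3.1], [-4.0, -2.0]]
cornL [ 0.54717037 -0.31066743  0.052     ]
cornR [ 0.54494134 -0.22093881  0.052     ]
side stand top [ 0.54359193 -0.22626393  0.052     ]
side stand top [ 0.57632667 -0.22419566  0.052     ]
side stand top [ 0.57920714 -0.31277365  0.052     ]
side stand top [ 0.55241222 -0.31036513  0.052     ]
mug [ 0.65388373 -0.31488604  0.09      ]
mill [0.78284294 0.04364998 0.165     ]
egg [ 0.73890456 -0.05928233  0.068     ]
dish [0.40717059 0.00622571 0.02      ]
opener [ 7.53385664e-01 -1.79003209e-01 -2.22044605e-16]
jar [0.67940085 0.22822844 0.21      ]
strip end corners [0.61506799 0.04322037 0.21      ] [0.66046175 0.05132554 0.21      ]
```

```bash
cat >> h.py <<'E'
def cur():
    o=get_obs();return o['tcp_pos'],R.from_rotvec(o['orientation']).as_matrix(),o
def down(yaw):
    # tool x down, tool y at world heading yaw
    x=np.array([0,0,-1.]);y=np.array([np.cos(yaw),np.sin(yaw),0]);return np.stack([x,y,np.cross(x,y)],1)
def row(p,Rt,p0=None,R0=None):
    a,b,_=cur();p0=a if p0 is None else p0;R0=b if R0 is None else R0
    return np.r_[R.from_matrix(R0.T@Rt).as_rotvec(),R0.T@(np.asarray(p)-p0)].round(4)
E
python3 - <<'E'
from h import *
p,Rm,o=cur();print(Rm.round(3))
K,Rc,t=cam('wrist');print('cam pos in tool',Rm.T@(-Rc.T@t-p),'\naxes',(Rm.T@Rc.T).round(3))
yaw=np.arctan2(Rm[1,1],Rm[0,1]);print('yaw',yaw)
for y in (0.096,0.096+np.pi,0.096-np.pi/2): print(y,row([.62,.188,.40],down(y)))
print(row([.62,.188,.40],down(yaw)))
E
```

```text
[[-0.     0.398  0.917]
 [-0.001  0.917 -0.398]
 [-1.    -0.001  0.   ]]
cam pos in tool [-0.14219444  0.00063967 -0.07608088] 
axes [[ 0.001 -0.294  0.956]
 [ 1.     0.001 -0.001]
 [-0.     0.956  0.294]]
yaw 1.1610259282840847
0.096 [ 1.065e+00  9.000e-04  1.200e-03 -1.690e-01 -2.554e-01  4.937e-01]
3.237592653589793 [-2.0766e+00 -1.4000e-03  1.0000e-03 -1.6900e-01 -2.5540e-01  4.9370e-01]
-1.4747963267948965 [ 2.6358e+00  1.9000e-03  3.0000e-04 -1.6900e-01 -2.5540e-01  4.9370e-01]
[ 0.000e+00  1.000e-04  1.400e-03 -1.690e-01 -2.554e-01  4.937e-01]
```

Emit:
{"method": "apply_moves", "body": {
  "series": "0.3 0 0 -0.06 -0.05 0.1 0; 1.065 0.001 0.001 -0.17 -0.255 0.494 0; 1.065 0.001 0.001 -0.17 -0.255 0.494 0; 1.065 0.001 0.001 -0.17 -0.255 0.494 0; 1.065 0.001 0.001 -0.17 -0.255 0.494 0; 1.065 0.001 0.001 -0.17 -0.255 0.494 0; 1.065 0.001 0.001 -0.17 -0.255 0.494 0; 1.065 0.001 0.001 -0.17 -0.255 0.494 0; 1.065 0.001 0.001 -0.17 -0.255 0.494 0; 1.065 0.001 0.001 -0.17 -0.255 0.494 0; 1.065 0.001 0.001 -0.17 -0.255 0.494 0; 1.065 0.001 0.001 -0.17 -0.255 0.494 0"
}}

```text
clock: 1.65
tcp_pos: [0.6191, 0.1908, 0.4003]
orientation: [1.137, 1.257, -1.136]
contact_force: [0.4, 0.6, -0.0]
grip_width: -0.0
```

Emit:
{"method": "apply_moves", "body": {
  "series": "0 0 0 0 0 0 0; 0 0 0 0 0 0 0"
}}

```text
clock: 1.9
tcp_pos: [0.6197, 0.1897, 0.4011]
orientation: [1.138, 1.255, -1.136]
contact_force: [-1.0, -0.8, -0.6]
grip_width: 0.0001
```

```bash
python3 - <<'E'
from h import *
p,Rm,o=cur();print(p,o['clock'],Rm.round(3),o['contact_force'])
np.save('w1.npy',np.array(cam('wrist'),dtype=object),allow_pickle=True)
cv2.imwrite('pics/w1.png',grab_frame('wrist'))
C=cam('wrist')
print('pred hole',proj(C,[.632,.069,.21]),'cap',proj(C,[.6205,.188,.262]))
E
```

```text
[0.61974804 0.18974871 0.40105465] 1.9 [[-0.     0.995  0.098]
 [ 0.002  0.098 -0.995]
 [-1.    -0.    -0.002]] [-0.99162635 -0.83356341 -0.61999916]Traceback (most recent call last):
  File "<stdin>", line 3, in <module>
ValueError: could not broadcast input array from shape (3,3) into shape (3,)
```

```bash
python3 - <<'E'
from h import *
import pickle
C=cam('wrist');pickle.dump(C,open('w1.pkl','wb'))
cv2.imwrite('pics/w1.png',grab_frame('wrist'))
print('pred hole',proj(C,[.632,.069,.21]),'cap',proj(C,[.6205,.188,.262]))
E
```

```text
pred hole [323.11391503 270.08674635] cap [323.55193799 195.22265112]
```

View pics/w1.png

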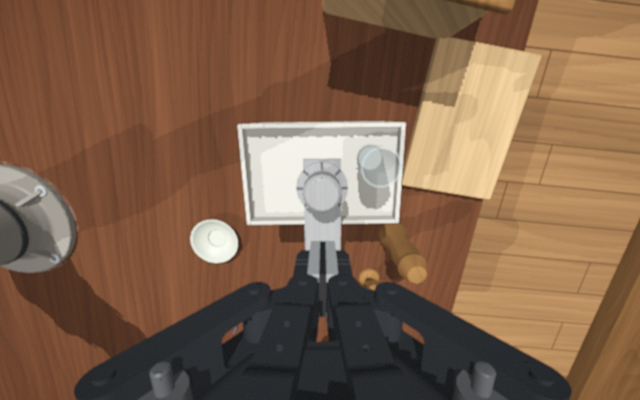

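```bash
python3 - <<'E'
from h import *
import pickle
C=pickle.load(open('w1.pkl','rb'));im=cv2.imread('pics/w1.png')
crop(im,280,140,370,250,5,'pics/w1c.png')
print(onz(C,(322,190),.261),row([.6205,.188,.28],down(.096)))
E
```

```text
[0.61834706 0.19320999 0.261     ] [ 0.0016 -0.0015  0.      0.1212  0.0005  0.0016]
```

View pics/w1c.png

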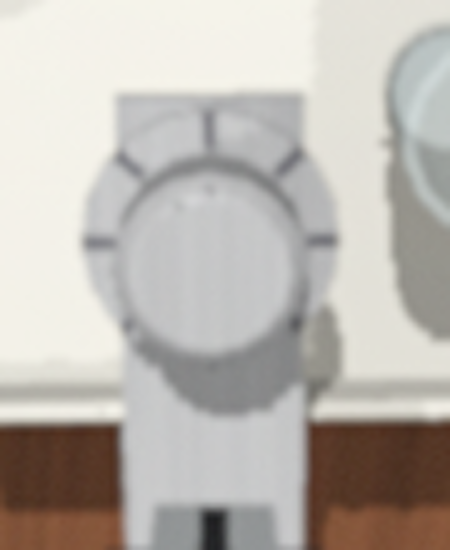

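The close-up shows the cap top as a disk centred at wrist pixel (322,193), which puts the cap at about (0.619, 0.190). The two-view estimate was (0.6205, 0.188), so they agree, and the TCP is already above it. I'll press straight down.

Emit:
{"method": "apply_moves", "body": {
  "series": "0 0 0 0.05 0 0 0; 0 0 0 0.1 0 0 0; 0 0 0 0.125 0 0 0; 0 0 0 0.132 0 0 0; 0 0 0 0.138 0 0 0; 0 0 0 0.144 0 0 0; 0 0 0 0.148 0 0 0; 0 0 0 0.152 0 0 0; 0 0 0 0.156 0 0 0; 0 0 0 0.156 0 0 0"
}}

```text
clock: 3.2
tcp_pos: [0.6212, 0.1889, 0.2476]
orientation: [1.142, 1.253, -1.135]
contact_force: [-2.7, -1.1, 5.8]
grip_width: -0.0005
```

Emit:
{"method": "apply_moves", "body": {
  "series": "0 0 0 0.003 0 0 0; 0 0 0 0.005 0 0 0; 0 0 0 0.007 0 0 0; 0 0 0 0.008 0 0 0; 0 0 0 0.008 0 0 0"
}}

```text
clock: 3.82
tcp_pos: [0.6217, 0.189, 0.2439]
orientation: [1.144, 1.253, -1.133]
contact_force: [-11.9, -1.9, 28.8]
grip_width: -0.0002
```

Force rises to 29 N with the TCP at z 0.2439, so the cap is on the hard stop (expected 0.244). I'll lift off, open the fingers and look.

Emit:
{"method": "apply_moves", "body": {
  "series": "0 0 0 -0.03 0 0 0; 0 0 0 -0.09 0 0 0; 0 0 0 -0.14 0 0 0.5; 0 0 0 -0.16 0 0 1; 0 0 0 -0.16 0 0 1; 0 0 0 -0.16 0 0 1; 0 0 0 -0.16 0 0 1"
}}

```text
clock: 4.7
tcp_pos: [0.6199, 0.1884, 0.3958]
orientation: [1.138, 1.255, -1.139]
contact_force: [0.4, 0.4, -0.5]
grip_width: 0.0853
```

```bash
python3 - <<'E'
from h import *
import pickle
p,Rm,o=cur();print(p,o['clock'],o['grip_width'])
C=cam('wrist');pickle.dump(C,open('w2.pkl','wb'))
im=grab_frame('wrist');cv2.imwrite('pics/w2.png',im)
b=grab_frame('side');cv2.imwrite('pics/s2.png',b);a=grab_frame('scene');cv2.imwrite('pics/sc2.png',a)
crop(b,255,125,360,230,5,'pics/s2c.png')
E
```

```text
[0.61989277 0.18842143 0.39581921] 4.7 0.0852982142941098
```

View pics/w2.png

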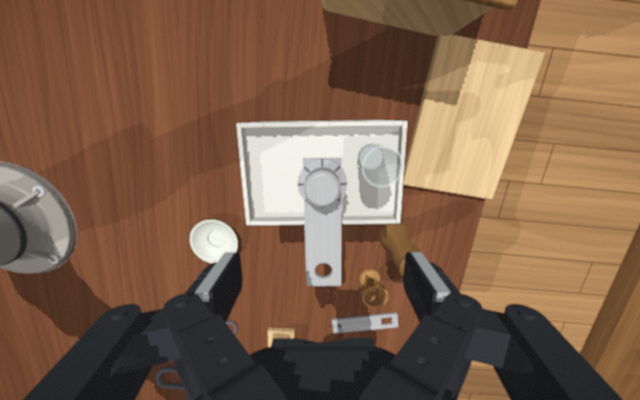

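View pics/s2c.png

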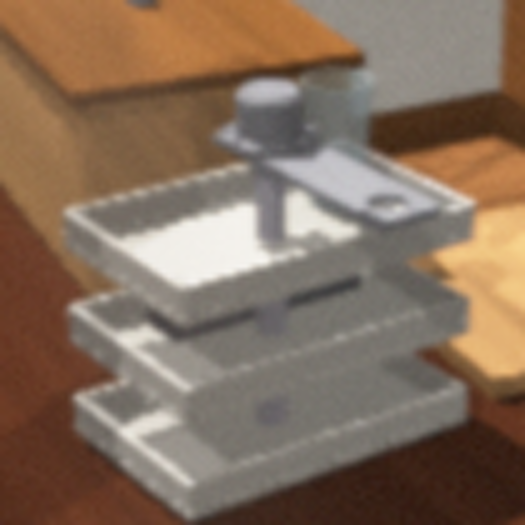

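The cap now sits with its flange on the strip. The wrist view shows the whole strip, with the hole at about (323,270). I'll refine the hole position and the strip direction.

```bash
python3 - <<'E'
from h import *
import pickle
C=pickle.load(open('w2.pkl','rb'));im=cv2.imread('pics/w2.png').astype(int)
sub=im[255:285,300:346]
m=((im.max(2)-im.min(2))<28)&(im.mean(2)>110)
m=m[200:292,300:346]
n,l,st,ce=cv2.connectedComponentsWithStats(m.astype(np.uint8),connectivity=4)
k=1+np.argmax(st[1:,4]);M=(l==k).astype(np.uint8)
cs,h=cv2.findContours(M,cv2.RETR_CCOMP,cv2.CHAIN_APPROX_NONE)
for c,hh in zip(cs,h[0]):
    a=cv2.contourArea(c)
    if a>40:
        print('outer' if hh[3]<0 else 'hole',a,cv2.boundingRect(c))
        if hh[3]>=0:
            e=cv2.fitEllipse(c);uv=np.array(e[0])+[300,200];print(e,uv,onz(C,uv,.21))
for r in range(30,90,8):
    x=np.where(M[r])[0];
    if len(x): 
        a=onz(C,(x[0]-.5+300,r+200),.21);b=onz(C,(x[-1]+.5+300,r+200),.21);print(r,x[0]+300,x[-1]+300,((a+b)/2).round(4),np.linalg.norm(a-b).round(4))
r=np.where(M[:, 10:35].any(1))[0];print('end row',r[-1]+200, onz(C,(323,r[-1]+200.5),.21))
S=cam('scene')
print('sc hole',onz(S,(370.4,203.4),.21))
E
```

```text
outer 3266.5 (0, 0, 46, 87)
hole 180.0 (14, 62, 19, 15)
((22.859691619873047, 69.47993469238281), (13.598162651062012, 17.12027359008789), 92.86590576171875) [322.85969162 269.47993469] [0.63090164 0.07129083 0.21      ]
30 304 341 [0.6249 0.1277 0.21  ] 0.0484
38 304 341 [0.626  0.1167 0.21  ] 0.0488
46 305 341 [0.6277 0.1055 0.21  ] 0.048
54 305 341 [0.6289 0.0941 0.21  ] 0.0484
62 305 341 [0.63   0.0824 0.21  ] 0.0489
70 306 341 [0.6318 0.0706 0.21  ] 0.048
78 307 341 [0.6337 0.0585 0.21  ] 0.0471
86 315 324 [0.6288 0.0456 0.21  ] 0.0136
end row 286 [0.63362895 0.04527459 0.21      ]
sc hole [0.63184634 0.06925926 0.21      ]
```

```bash
python3 - <<'E'
from h import *
print(row([.563,-.24,.33],down(.07)))
E
```

```text
[ 0.0259 -0.0008  0.001   0.0662 -0.0979  0.421 ]
```

Emit:
{"method": "apply_moves", "body": {
  "series": "0.026 0 0 0.066 -0.098 0.421 0.7; 0.026 0 0 0.066 -0.098 0.421 0.7; 0.026 0 0 0.066 -0.098 0.421 0.7; 0.026 0 0 0.066 -0.098 0.421 0.7; 0.026 0 0 0.066 -0.098 0.421 0.7; 0.026 0 0 0.066 -0.098 0.421 0.7; 0.026 0 0 0.066 -0.098 0.421 0.7; 0.026 0 0 0.066 -0.098 0.421 0.7; 0.026 0 0 0.066 -0.098 0.421 0.7; 0.026 0 0 0.066 -0.098 0.421 0.7; 0.026 0 0 0.066 -0.098 0.421 0.7"
}}

```text
clock: 6.22
tcp_pos: [0.5639, -0.2384, 0.3308]
orientation: [1.157, 1.243, -1.154]
contact_force: [0.3, -0.2, 0.7]
grip_width: 0.06
```

```bash
python3 - <<'E'
from h import *
import pickle
p,Rm,o=cur();print(p,o['clock'],o['grip_width'],np.abs(o['qvel']).max())
C=cam('wrist');pickle.dump(C,open('w3.pkl','wb'))
im=grab_frame('wrist');cv2.imwrite('pics/w3.png',im)
for q in ([.5626,-.254,.128],[.5635,-.3,.0858],[.5635,-.298,.125]): print(proj(C,q))
E
```

```text
[ 0.56388159 -0.23844753  0.3307884 ] 6.225 0.059970628888362014 0.006184126717545313
[320.9306692  192.21001257]
[319.4539973  214.98852658]
[319.26327356 223.36697504]
```

View pics/w3.png

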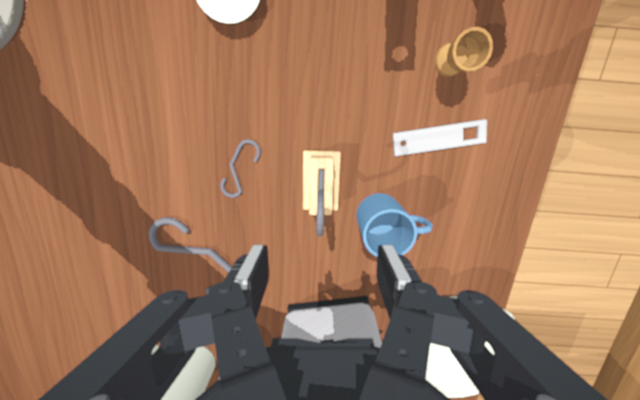

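```bash
python3 - <<'E'
from h import *
im=cv2.imread('pics/w3.png')
crop(im,280,135,360,245,5,'pics/w3c.png')
E
```

```text
(no output)
```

View pics/w3c.png

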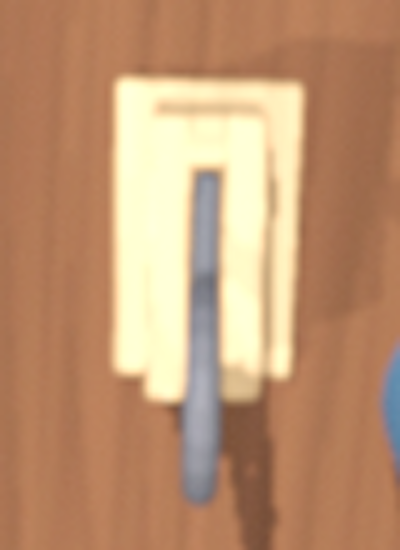

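```bash
python3 - <<'E'
from h import *
import pickle
C=pickle.load(open('w3.pkl','rb'))
c=lambda u,v:((u+.5)/5-.5+280,(v+.5)/5-.5+135)
for n,(uv,z) in dict(tip=((204,280),.125),shank=((200,480),.141),far=((199,500),.141),pocketend=((207,175),.052),BL1=((115,80),.012),BL2=((115,375),.012),BR1=((302,85),.012),BR2=((290,378),.012)).items(): print(n,onz(C,c(*uv),z).round(4))
E
```

```text
tip [ 0.5618 -0.2527  0.125 ]
shank [ 0.5644 -0.3017  0.141 ]
far [ 0.5645 -0.3073  0.141 ]
pocketend [ 0.5612 -0.2385  0.052 ]
BL1 [ 0.5292 -0.2165  0.012 ]
BL2 [ 0.5345 -0.3183  0.012 ]
BR1 [ 0.5905 -0.2136  0.012 ]
BR2 [ 0.5956 -0.315   0.012 ]
```

```bash
python3 - <<'E'
from h import *
D=cam('side')
c=lambda u,v:((u+.5)/6-.5+340,(v+.5)/6-.5+230)
p0=np.array([.5644,-.3017,0]);n=np.array([.999,.052,0])
for nm,uv in dict(tip=(238,137),tipctr=(240,125),crownOuter=(268,68),sh_up=(328,150),sh_mid=(325,200),sh_low=(315,262),bend=(310,288),slantin=(225,302)).items():
    o,d=ray(D,c(*uv));t=((p0-o)@n)/(d@n);print(nm,(o+t*d).round(4))
E
```

```text
tip [ 0.562  -0.2564  0.128 ]
tipctr [ 0.5621 -0.2569  0.1337]
crownOuter [ 0.5627 -0.2687  0.1661]
sh_up [ 0.5645 -0.3031  0.1504]
sh_mid [ 0.5645 -0.3045  0.1291]
sh_low [ 0.5645 -0.3031  0.1   ]
bend [ 0.5644 -0.3022  0.0872]
slantin [ 0.5621 -0.2579  0.0499]
```

```bash
python3 - <<'E'
from h import *
print(row([.5645,-.302,.23],down(.052)),row([.5645,-.302,.103],down(.052)))
E
```

```text
[ 0.0201 -0.0016 -0.0006  0.1007 -0.0039  0.0633] [ 0.0201 -0.0016 -0.0006  0.2277 -0.0039  0.0635]
```

Emit:
{"method": "apply_moves", "body": {
  "series": "0.02 -0.001 0 0.05 -0.004 0.055 0.7; 0.02 -0.001 0 0.1 -0.004 0.063 0.7; 0.02 -0.001 0 0.14 -0.004 0.063 0.7; 0.02 -0.001 0 0.17 -0.004 0.063 0.7; 0.02 -0.001 0 0.2 -0.004 0.063 0.7; 0.02 -0.001 0 0.22 -0.004 0.063 0.7; 0.02 -0.001 0 0.228 -0.004 0.063 0.7; 0.02 -0.001 0 0.228 -0.004 0.063 0.7; 0.02 -0.001 0 0.228 -0.004 0.063 0.7"
}}

```text
clock: 7.4
tcp_pos: [0.5644, -0.3032, 0.1038]
orientation: [1.173, 1.231, -1.171]
contact_force: [0.8, 0.3, -0.3]
grip_width: 0.0599
```

```bash
python3 - <<'E'
from h import *
import pickle
p,Rm,o=cur();print(p,o['clock'],o['contact_force'])
C=cam('wrist');im=grab_frame('wrist');cv2.imwrite('pics/w4.png',im)
b=grab_frame('side');crop(b,330,190,450,320,5,'pics/s4c.png')
E
```

```text
[ 0.56440509 -0.30319757  0.10377692] 7.4 [ 0.84720303  0.25524996 -0.29059196]
```

View pics/w4.png

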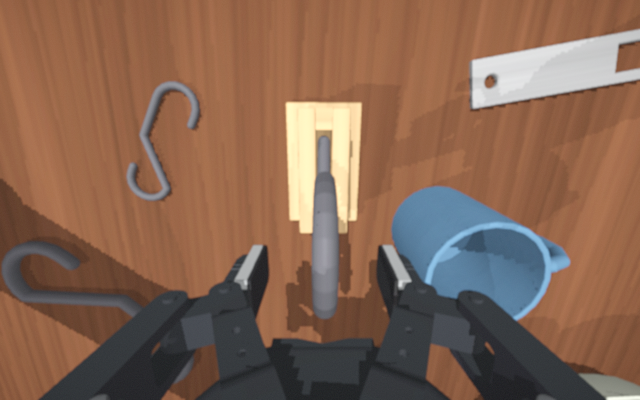

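View pics/s4c.png

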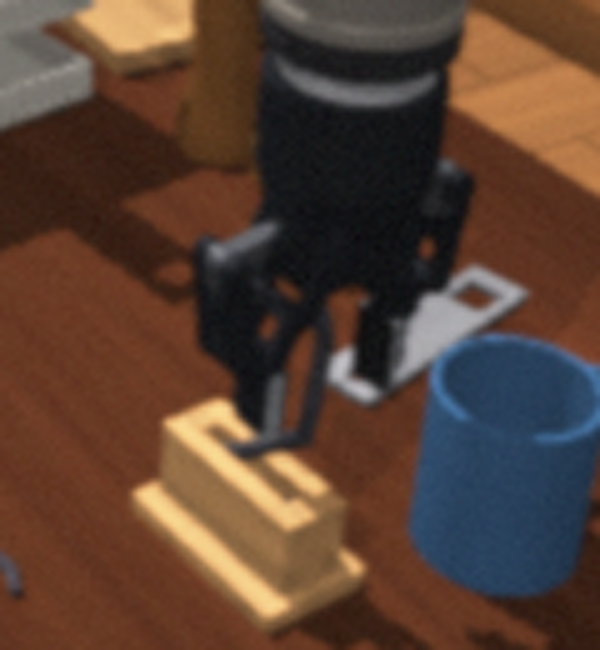

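The hook is edge-on between the pads, at column 325 against the jaw centre at 322, and the pads clear the mug. I'll close.

Emit:
{"method": "apply_moves", "body": {
  "series": "0 0 0 0 0 0 0.3; 0 0 0 0 0 0 0.05; 0 0 0 0 0 0 0; 0 0 0 0 0 0 0; 0 0 0 0 0 0 0; 0 0 0 0 0 0 0; 0 0 0 -0.01 0 0 0; 0 0 0 -0.025 0 0 0; 0 0 0 -0.045 0 0 0; 0 0 0 -0.07 0 0 0; 0 0 0 -0.1 0 0 0; 0 0 0 -0.13 0 0 0",
  "force": 60
}}

```text
clock: 9.0
tcp_pos: [0.5631, -0.3031, 0.2349]
orientation: [1.173, 1.232, -1.172]
contact_force: [0.7, 0.1, -1.1]
grip_width: 0.0074
```

Emit:
{"method": "apply_moves", "body": {
  "series": "0 0 0 -0.05 0 0 0; 0 0 0 -0.1 0 0 0; 0 0 0 -0.13 0 0 0; 0 0 0 -0.13 0 0 0; 0 0 0 -0.13 0 0 0"
}}

```text
clock: 9.62
tcp_pos: [0.5629, -0.3026, 0.3621]
orientation: [1.173, 1.234, -1.173]
contact_force: [0.1, 0.4, -1.7]
grip_width: 0.0075
```

```bash
python3 - <<'E'
from h import *
import pickle
p,Rm,o=cur();print(p,o['clock'],o['contact_force'],o['grip_width'])
C=cam('wrist');pickle.dump((C,p,Rm),open('w5.pkl','wb'));im=grab_frame('wrist');cv2.imwrite('pics/w5.png',im)
b=grab_frame('side');cv2.imwrite('pics/s5.png',b);crop(b,330,100,450,240,4,'pics/s5c.png')
cv2.imwrite('pics/sc5.png',grab_frame('scene'))
E
```

```text
[ 0.56285576 -0.3026045   0.36207265] 9.625 [ 0.0628493   0.3733125  -1.74274389] 0.007521194149280111
```

View pics/w5.png

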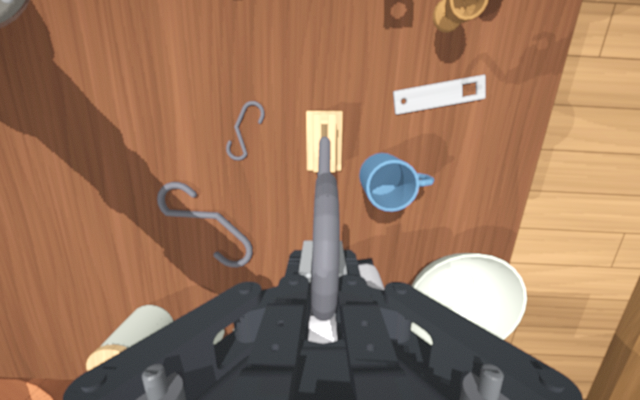

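View pics/s5c.png

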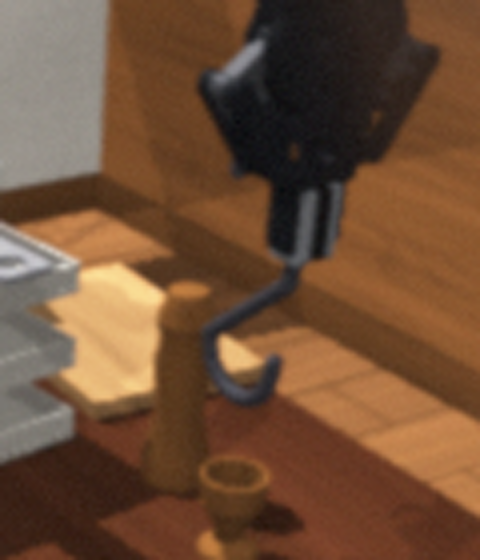

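```bash
python3 - <<'E'
from h import *
import pickle
C,p,Rm=pickle.load(open('w5.pkl','rb'));im=cv2.imread('pics/w5.png');crop(im,290,110,360,330,3,'pics/w5c.png')
D=cam('side')
n=Rm[:,1];p0=p
c=lambda u,v:((u+.5)/4-.5+330,(v+.5)/4-.5+100)
for nm,uv in dict(sh=(298,262),bend=(297,277),slantmid=(252,312),x_24=(211,338),low_outer=(243,403),end=(272,360)).items():
    o,d=ray(D,c(*uv));t=((p0-o)@n)/(d@n);q=o+t*d;print(nm,q.round(4),'tool xz',(Rm.T@(q-p)).round(4))
for g in([0.019-0.019,0,-.048],[-.019,0,-.048],[-.019-.040,0,-.024]):
    print(proj(C,p+Rm@np.array(g)))
E
```

```text
sh [ 0.5629 -0.3031  0.3581] tool xz [ 0.004  -0.      0.0005]
bend [ 0.5629 -0.3036  0.3506] tool xz [ 0.0115 -0.      0.001 ]
slantmid [ 0.5615 -0.276   0.3216] tool xz [ 0.0405 -0.     -0.0266]
x_24 [ 0.5601 -0.2482  0.2961] tool xz [ 0.066   0.     -0.0544]
low_outer [ 0.5615 -0.2763  0.2706] tool xz [ 0.0915 -0.     -0.0262]
end [ 0.5623 -0.2933  0.3023] tool xz [ 0.0598  0.     -0.0092]
[323.53821513 174.02475894]
[323.6765422  182.20643851]
[323.98128474 277.13697492]
```

View pics/w5c.png

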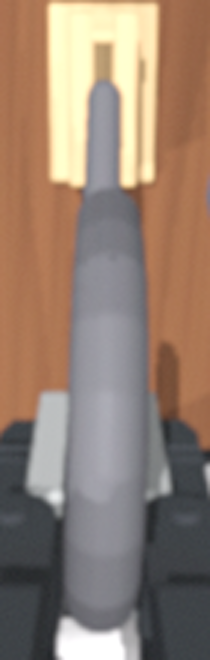

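```bash
python3 - <<'E'
from h import *
import pickle
C,p,Rm=pickle.load(open('w5.pkl','rb'))
for uv in ((325.5,172.5),):
  o,d=ray(C,uv)
  for xt in(-.019,-.0235): 
    oo=Rm.T@(o-p);dd=Rm.T@d;t=(xt-oo[0])/dd[0];print('tip outer in tool',(oo+t*dd).round(4))
hole=np.array([.6312,.070,.21]);R1=down(.098)
tip=np.array([-.0235,.0005,-.0485])
P=hole-R1@tip;P[2]=.21;print('P',P)
A=P+R1@np.array([0,0,.09]);print('A',A,row(A,R1),row(P,R1,A,R1))
E
```

```text
tip outer in tool [-0.019   0.0008 -0.0525]
tip outer in tool [-0.0235  0.0008 -0.0533]
P [0.63544779 0.02168379 0.21      ]
A [ 0.64425368 -0.06788438  0.21      ] [-0.0481 -0.0015  0.0022  0.1513  0.0932 -0.23  ] [ 0.    0.    0.    0.    0.   -0.09]
```

Emit:
{"method": "apply_moves", "body": {
  "series": "-0.048 -0.001 0.002 0.03 0.045 -0.05 0; -0.048 -0.001 0.002 0.06 0.093 -0.1 0; -0.048 -0.001 0.002 0.1 0.093 -0.15 0; -0.048 -0.001 0.002 0.13 0.093 -0.19 0; -0.048 -0.001 0.002 0.145 0.093 -0.22 0; -0.048 -0.001 0.002 0.151 0.093 -0.23 0; -0.048 -0.001 0.002 0.151 0.093 -0.23 0; -0.048 -0.001 0.002 0.151 0.093 -0.23 0; -0.048 -0.001 0.002 0.151 0.093 -0.23 0"
}}

```text
clock: 10.9
tcp_pos: [0.6453, -0.0706, 0.2126]
orientation: [1.14, 1.249, -1.137]
contact_force: [-0.1, 0.5, -2.0]
grip_width: 0.0075
```

```bash
python3 - <<'E'
from h import *
import pickle
p,Rm,o=cur();print(p,o['clock'],o['contact_force'],o['grip_width'],np.abs(o['qvel']).max(),Rm.round(3).tolist())
C=cam('wrist');pickle.dump((C,p,Rm),open('w6.pkl','wb'));im=grab_frame('wrist');cv2.imwrite('pics/w6.png',im)
b=grab_frame('side');cv2.imwrite('pics/s6.png',b);crop(b,290,100,410,220,5,'pics/s6c.png')
E
```

```text
[ 0.64533538 -0.07056012  0.21264523] 10.9 [-0.13727063  0.45654093 -1.99633675] 0.007502769120260816 0.009790324349125598 [[0.004, 0.995, 0.095], [-0.001, 0.095, -0.995], [-1.0, 0.004, 0.002]]
```

View pics/w6.png

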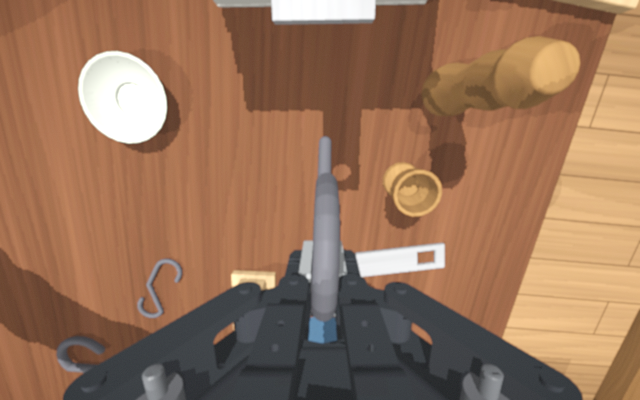

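View pics/s6c.png

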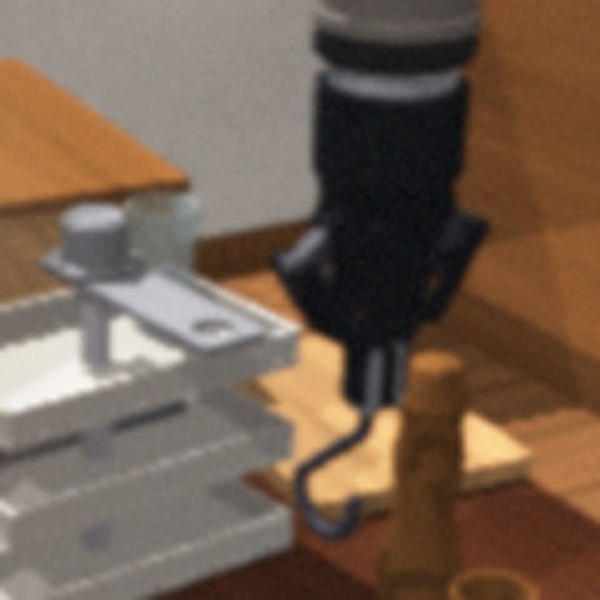

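The strip end is centred at column 323.5 in the wrist view and the hook at about 325, so they line up. In height the strip lies between the tip and the slant. I'll move in.

```bash
python3 - <<'E'
from h import *
P=[.6354,.0217,.211];print(row(P,down(.098)))
E
```

```text
[-0.0018  0.0011 -0.0032  0.0012 -0.001  -0.092 ]
```

Emit:
{"method": "apply_moves", "body": {
  "series": "0 0 -0.003 0.001 -0.001 -0.025 0; 0 0 -0.003 0.001 -0.001 -0.05 0; 0 0 -0.003 0.001 -0.001 -0.07 0; 0 0 -0.003 0.001 -0.001 -0.085 0; 0 0 -0.003 0.001 -0.001 -0.092 0; 0 0 -0.003 0.001 -0.001 -0.092 0; 0 0 -0.003 0.001 -0.001 -0.092 0"
}}

```text
clock: 11.88
tcp_pos: [0.6351, 0.0218, 0.2108]
orientation: [1.136, 1.253, -1.139]
contact_force: [-0.5, -0.5, -1.3]
grip_width: 0.0074
```

```bash
python3 - <<'E'
from h import *
import pickle
p,Rm,o=cur();print(p,o['clock'],o['contact_force'],o['grip_width'],np.abs(o['qvel']).max())
C=cam('wrist');pickle.dump((C,p,Rm),open('w7.pkl','wb'));im=grab_frame('wrist');cv2.imwrite('pics/w7.png',im)
crop(im,250,60,400,260,3,'pics/w7c.png')
b=grab_frame('side');cv2.imwrite('pics/s7.png',b);crop(b,290,110,390,210,5,'pics/s7c.png')
print('hole pred',proj(C,[.6312,.07,.21]),'end',proj(C,[.6336,.0475,.21]))
E
```

```text
[0.63513236 0.02183904 0.21075955] 11.875 [-0.5475272  -0.52627233 -1.33735409] 0.0074379490484332515 0.004878164100887067
hole pred [324.85753156 173.2399843 ] end [325.12298357 214.22635836]
```

View pics/w7c.png

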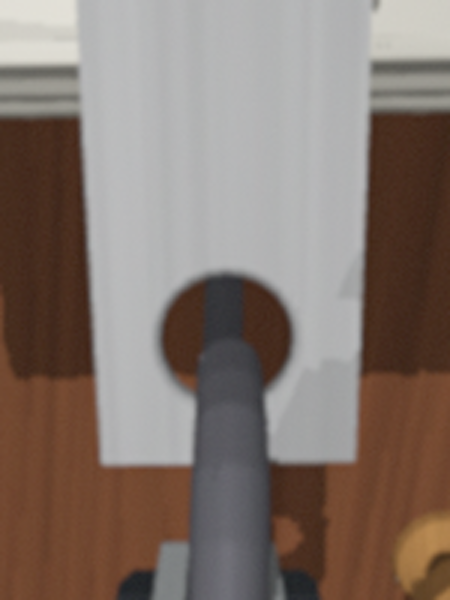

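View pics/s7c.png

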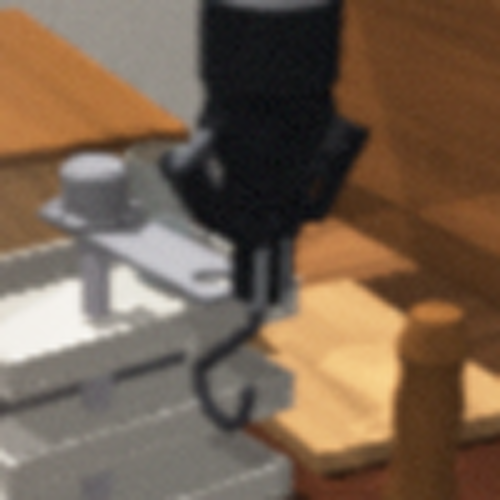

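The tip is at crop (229,345), laterally inside the hole centred at crop (228,335). The ray geometry puts the tip at y 0.070 and the hole at 0.070–0.072. I'll lower it.

Emit:
{"method": "apply_moves", "body": {
  "series": "0 0 0 0.01 0 0 0; 0 0 0 0.018 0 0 0; 0 0 0 0.026 0 0 0; 0 0 0 0.034 0 0 0; 0 0 0 0.042 0 0 0; 0 0 0 0.042 0 0 0"
}}

```text
clock: 12.72
tcp_pos: [0.6345, 0.023, 0.1678]
orientation: [1.135, 1.255, -1.139]
contact_force: [0.1, 0.7, -1.6]
grip_width: 0.0069
```

```bash
python3 - <<'E'
from h import *
im=grab_frame('wrist');crop(im,250,60,400,260,3,'pics/w8c.png')
b=grab_frame('side');crop(b,290,110,390,210,5,'pics/s8c.png')
E
```

```text
(no output)
```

View pics/w8c.png

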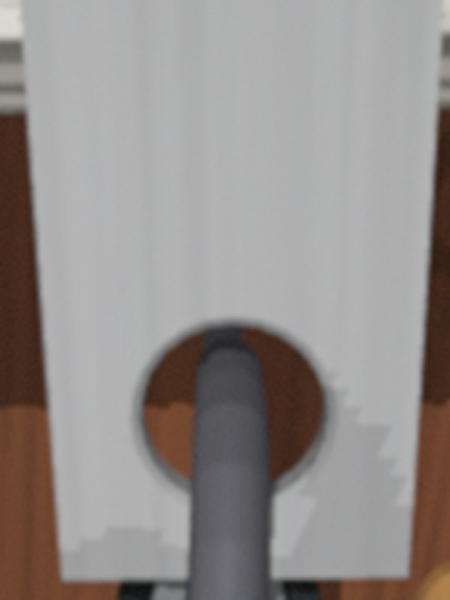

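View pics/s8c.png

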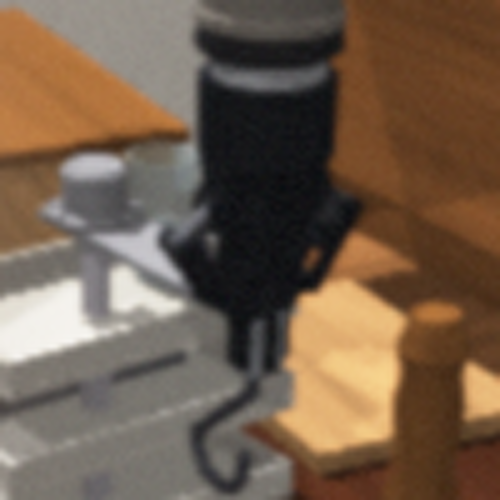

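The tip is inside the hole with no contact force. I'll keep lowering slowly until the crown touches.

Emit:
{"method": "apply_moves", "body": {
  "series": "0 0 0 0.004 0 0 0; 0 0 0 0.008 0 0 0; 0 0 0 0.012 0 0 0; 0 0 0 0.015 0 0 0; 0 0 0 0.015 0 0 0"
}}

```text
clock: 13.45
tcp_pos: [0.6356, 0.0233, 0.1544]
orientation: [1.137, 1.254, -1.136]
contact_force: [-0.8, 1.2, 4.1]
grip_width: 0.0075
```

Emit:
{"method": "apply_moves", "body": {
  "series": "0 0 0 0.001 0 0 0; 0 0 0 0.002 0 0 0; 0 0 0 0.002 0 0 0"
}}

```text
clock: 13.82
tcp_pos: [0.6361, 0.0236, 0.1537]
orientation: [1.138, 1.253, -1.135]
contact_force: [-3.4, 2.6, 12.7]
grip_width: 0.0078
```

The crown bears on the strip (about 14 N, TCP at z 0.154, predicted 0.151). I'll back off slightly and look before releasing.

Emit:
{"method": "apply_moves", "body": {
  "series": "0 0 0 -0.002 0 0 0; 0 0 0 -0.002 0 0 0"
}}

```text
clock: 14.08
tcp_pos: [0.6356, 0.0234, 0.1543]
orientation: [1.137, 1.253, -1.136]
contact_force: [-1.1, 1.5, 5.4]
grip_width: 0.0073
```

```bash
python3 - <<'E'
from h import *
print(get_obs()['contact_force'],get_obs()['tcp_pos'])
im=grab_frame('wrist');crop(im,220,60,420,260,3,'pics/w9c.png')
b=grab_frame('side');crop(b,290,110,390,210,5,'pics/s9c.png')
E
```

```text
[-1.13405365  1.49312599  5.36721797] [0.63561782 0.02342184 0.15427265]
```

View pics/w9c.png

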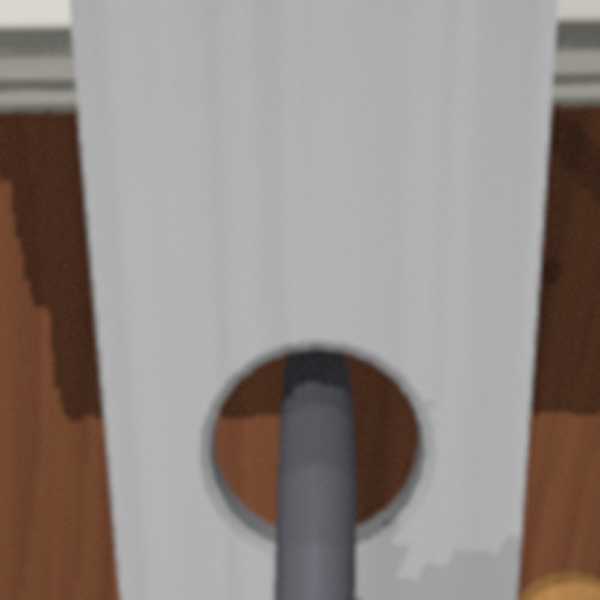

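View pics/s9c.png

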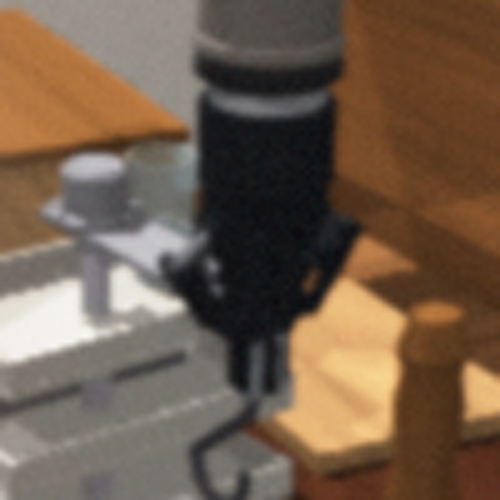

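The upper bend passes through the hole with a light 5 N on the strip. I'll release, let it settle, then back away outward.

Emit:
{"method": "apply_moves", "body": {
  "series": "0 0 0 -0.001 0 0 0.15; 0 0 0 -0.001 0 0 0.3; 0 0 0 -0.001 0 0 0.5; 0 0 0 -0.001 0 0 0.6; 0 0 0 -0.001 0 0 0.6; 0 0 0 -0.001 0 0 0.6; 0 0 0 -0.001 0 0 0.6; 0 0 0 -0.001 0 0 0.6",
  "force": 20
}}

```text
clock: 15.18
tcp_pos: [0.6351, 0.0229, 0.1547]
orientation: [1.136, 1.254, -1.138]
contact_force: [0.7, -0.4, 0.5]
grip_width: 0.0511
```

```bash
python3 - <<'E'
from h import *
im=grab_frame('wrist');cv2.imwrite('pics/w10.png',im)
b=grab_frame('side');crop(b,290,110,390,210,5,'pics/s10c.png')
E
```

```text
(no output)
```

View pics/w10.png

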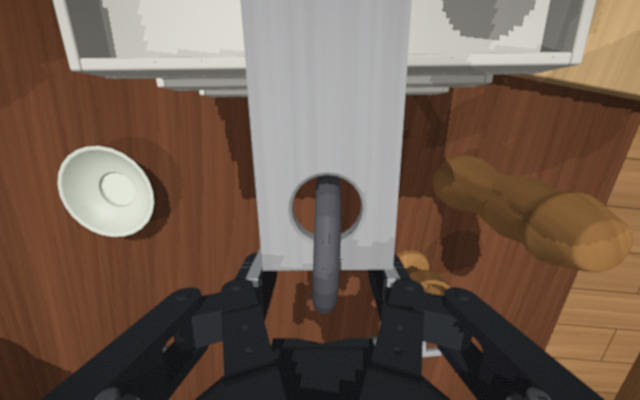

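View pics/s10c.png

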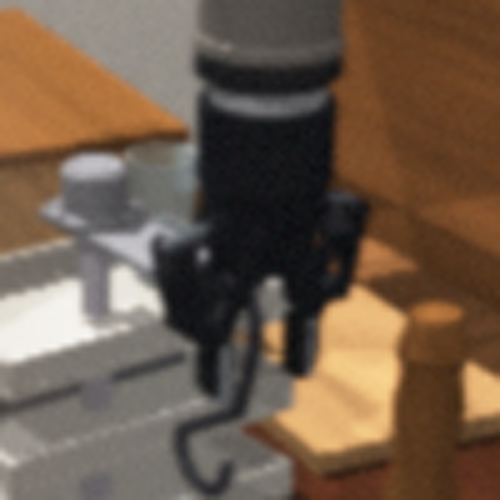

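The hook hangs by itself between the open fingers. I'll retreat outward, then up.

Emit:
{"method": "apply_moves", "body": {
  "series": "0 0 0 0 0 0.015 0.6; 0 0 0 0 0 0.035 0.6; 0 0 0 0 0 0.06 0.6; 0 0 0 0 0 0.09 0.6; 0 0 0 0 0 0.12 0.6; 0 0 0 -0.04 0 0.14 0.6; 0 0 0 -0.1 0 0.15 0.6; 0 0 0 -0.15 0 0.15 0.6; 0 0 0 -0.15 0 0.15 0.6; 0 0 0 -0.15 0 0.15 0.6; 0 0 0 -0.15 0 0.15 0.6; 0 0 0 -0.15 0 0.15 0.6"
}}

```text
clock: 16.77
tcp_pos: [0.6493, -0.1261, 0.3034]
orientation: [1.135, 1.256, -1.139]
contact_force: [0.4, -0.5, -0.1]
grip_width: 0.0509
```

```bash
python3 - <<'E'
from h import *
o=get_obs();print(o['contact_force'],o['tcp_pos'],o['clock'])
b=grab_frame('side');crop(b,255,110,375,230,5,'pics/s11c.png');cv2.imwrite('pics/s11.png',b)
a=grab_frame('scene');cv2.imwrite('pics/sc11.png',a);crop(a,340,150,460,265,5,'pics/sc11c.png')
b2=grab_frame('side');print('change',np.abs(b.astype(int)-b2)[150:230,300:370].max(), np.abs(b.astype(int)-b2)[150:230,300:370].mean())
E
```

```text
[ 0.35514678 -0.46691576 -0.07049241] [ 0.64925347 -0.12614114  0.30340051] 16.775
change 16 1.6979761904761905
```

View pics/s11c.png

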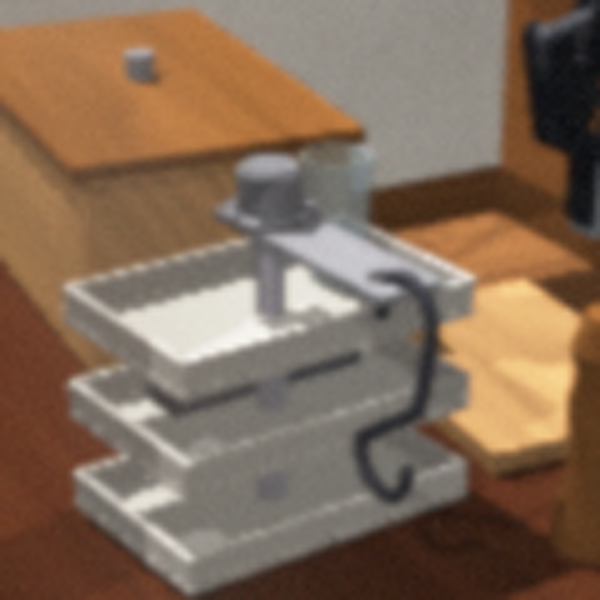

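View pics/sc11c.png

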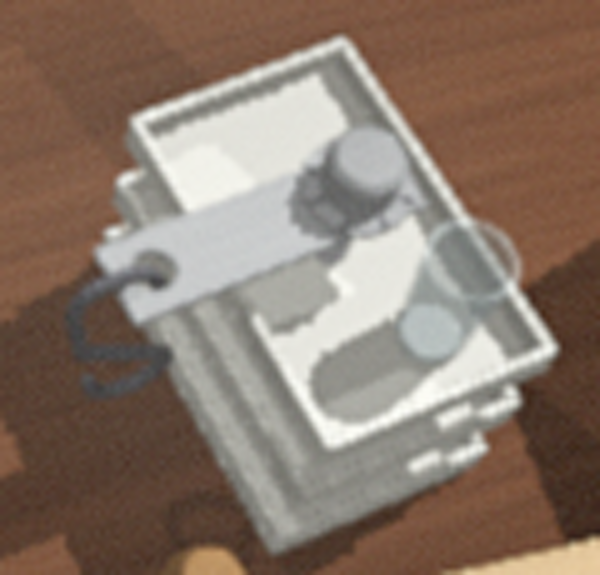

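View pics/sc11.png

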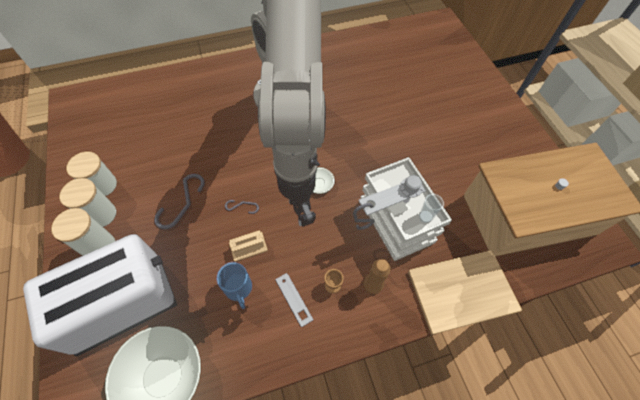

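The side view shows the bend through the hole, with the tip showing below the strip at crop (383,312). The scene view shows the bystanders in place. I'll wait a second and check that the hook is still and how deep the tip is.

Emit:
{"method": "apply_moves", "body": {
  "series": "0 0 0 0 0 0 0.6; 0 0 0 0 0 0 0.6; 0 0 0 0 0 0 0.6; 0 0 0 0 0 0 0.6; 0 0 0 0 0 0 0.6; 0 0 0 0 0 0 0.6; 0 0 0 0 0 0 0.6; 0 0 0 0 0 0 0.6"
}}

```text
clock: 17.92
tcp_pos: [0.6498, -0.1262, 0.3047]
orientation: [1.136, 1.254, -1.138]
contact_force: [-0.7, 0.5, 0.5]
grip_width: 0.0511
```

```bash
python3 - <<'E'
from h import *
D=cam('side');a=cv2.imread('pics/s11.png')
def low(im):
    m=(im.mean(2)<85)&((im.max(2).astype(int)-im.min(2))<35);m[:163]=0;m[213:]=0;m[:,:322]=0;m[:,346:]=0
    ys,xs=np.where(m);return len(xs),xs.mean().round(2),ys.mean().round(2),xs[ys>190].mean().round(2)
print(low(a))
for i in range(5):
    b=grab_frame('side');print(low(b))
crop(b,255,110,375,230,5,'pics/s12c.png')
c=lambda u,v:((u+.5)/5-.5+255,(v+.5)/5-.5+110)
p0=np.array([.6312,.07,.21]);n=np.array([.995,.098,0])
for nm,uv in dict(tip=(383,317),top=(398,275),low=(395,500),capL=(266,160)).items():
    o,d=ray(D,c(*uv));q=o+((p0-o)@n)/(d@n)*d;print(nm,q.round(4))
E
```

```text
(244, np.float64(335.23), np.float64(190.3), np.float64(333.48))
(252, np.float64(335.5), np.float64(190.1), np.float64(333.77))
(250, np.float64(335.27), np.float64(190.36), np.float64(333.6))
(252, np.float64(335.33), np.float64(190.02), np.float64(333.61))
(252, np.float64(335.36), np.float64(190.14), np.float64(333.72))
(252, np.float64(335.33), np.float64(190.3), np.float64(333.63))
tip [0.6312 0.0699 0.1834]
top [0.6325 0.0566 0.2144]
low [0.6328 0.0541 0.0684]
capL [0.6193 0.1909 0.2442]
```

View pics/s12c.png

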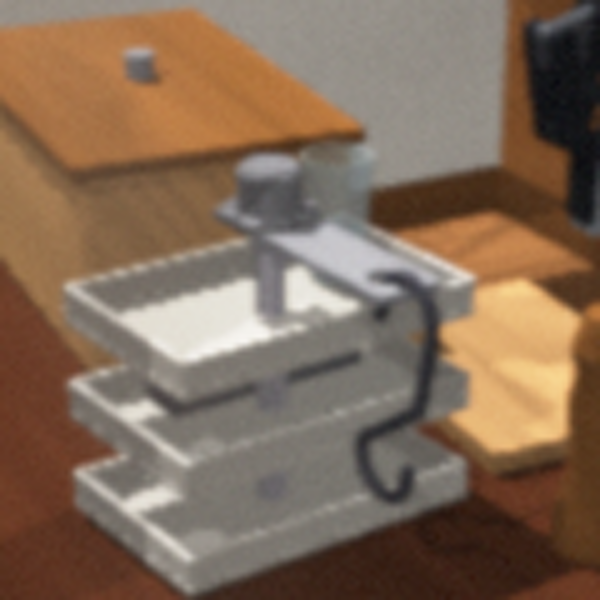

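The hook is still, with less than 0.3 px of drift over more than 1 s. The tip is about 26 mm below the strip face and within 1 mm of the hole axis by this measurement. The cap top is at z 0.244. Handing in.

```bash
python3 -c "
from bench import hand_in; print(hand_in())"
```

```text
the job is handed in; nothing more can be done
None
```

The cap is pressed fully home and the S-hook from the stand hangs by itself in the strip's hole. I handed in at about 18 s of the 53 s allowed; `hand_in()` reported no verdict.

- **Cap:** I pushed it straight down with the closed fingertips to the hard stop. Force rose to 29 N with the TCP at z 0.2439, and the last side view puts the cap top at about 0.244.
- **Hook:** I gripped it by the shank, put the tip down through the hole and let the crown bear on the strip. The lowering peaked at about 13 N. Then I released, backed outward and lifted clear.
- **Last checks:** The tip is about 26 mm below the strip's top face and close to the hole's axis. The hook moved less than 0.3 px over more than a second. Nothing touches the gripper, and I saw no bystander moved in the scene view.
- **Disagreements:** The two-view and wrist-camera positions of the hole and cap differed by 1–3 mm. The crown touched the strip about 3 mm higher than I had computed. Neither affected the result.

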